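Sort the mixed-up microscope objectives back onto their colour-coded rests

ROBOT

A 6-joint arm with a two-finger parallel gripper is mounted at the origin on the work surface. World frame = base frame: x ahead of the robot, y to its left, z up, the work surface at z = 0. Lengths are in m, angles in rad, forces in N, time in s.
With the tool pointing down it reaches from about 0.225 to 0.875 m from the base axis. Payload 3.4 kg.
Tool frame: the origin (TCP) lies at the very end of the fingers, on their centre line; the grasp point (between the pads) lies 19 mm behind it; z points along the fingers, y is the line along which they close (so a half turn about z gives the same grasp; the last joint's range is limited). The gripper opens to 85 mm and grips with 20 to 120 N. Pads are 22 mm wide; open, the fingers measure 114 mm over their backs; the gripper's body (76 mm by 85 mm) begins 54 mm behind the grasp point. The pads swing forward as they close: fully open they stand 13 mm farther back than shut.
Start: joints at [-1.374, 0.276, 1.505, -0, 1.361, -0.121], TCP at [0.18, -0.546, 0.231] pointing down, gripper open.
Joint ranges: [-2.89, 2.89], [-0.75, 2.08], [0.22, 2.7], [-1.18, 4.32], [0.11, 2.71], [-2.7, 2.7]. Speed limits (rad/s): [2.57, 2.57, 3.14, 3.14, 3.14, 3.14].

INTERFACE

Orientations are given as a unit quaternion [w, x, y, z].
In Python, from rig import get_state, optics, sign_off gives the robot as it stands.
- The arm moves only by the tool send_rows, never from a script. Its argument "increments" is a list of rows, each an object with "gripper": the gripper's target within -1 to 1 (shut at 1, half-way at 0, fully open at -1); "linear": the shift along the world's x, y, z in m, a list of three; "delta_rot": the turn, a rotation vector about the world's x, y, z in rad, a list of three. In form: [{"gripper": gripper, "linear": [dx, dy, dz], "delta_rot": [rx, ry, rz]}, ...]. A call has 1 to 8 rows; each row is the pose to reach, as a shift and turn from the pose commanded when the call began; what a row does not reach only later rows make up. A row lasts 1/10 s, in which the tool goes at most 50 mm and 8.59 degrees, less where a joint would pass 70% of its speed; a pose out of reach is approached as far as the arm can. A call with a gripper value outside its range is refused whole. The fingers move at their own pace and stop on an object; "newtons" is the grip in N (left out, the last holds). Time passes only in rows, so rows that repeat a pose let the fingers close. It gives the time, the measured TCP pose, the force, the opening and the grip force at its end, in the units of the state.
- get_state(): the state, without advancing time (a new reading comes with each control period).
- optics.get_image(name): name is "scene" or "top" or "wrist"; returns a dict with "pixels" (480x640x3 uint8, blue, green, red), "K" (3x3 intrinsics, pixels), "k1" (the pictures are not rectified: a ray, as slopes to the right and down, at radius r is drawn at 1 + k1 r^2 times it, then the intrinsics apply), "rvec" (rotation vector, rad) and "tvec" (3), from world to camera coordinates, as OpenCV has them; the wrist camera has in their place "T_tool_cam" (4x4, takes a point from camera to tool coordinates, whose origin is the TCP and whose axes are the flange's). Camera axes: x right, y down, z forward; pixel columns grow to the right and rows downward; lengths in m; the calibration is good to about 2 mm. A picture is of the moment at which its call begins: read the wrist's pose just before it. There is no depth.
- sign_off(): hands the job in; it is judged then, once.
The state is a dict: "clock": time; "qpos": joint angles; "qd": joint speeds; "effort": joint torques, N m; "position": TCP position; "ee_rot": TCP orientation; "contact_force": force on the tool from outside, world axes, zero at the start; "moment": the same for the moment, N m; "width": finger opening in m; "gripper_force": force on a finger pad.
Only numpy, scipy, OpenCV 4.12 (cv2) and the standard library are available. Lean on these libraries where they do the work, as an engineer would, in place of code of your own. Each camera call takes 0.05 s, during which the arm holds its last target. There are 200 camera calls.

TASK

The measuring microscope's objectives have been mixed up, most of them standing in the wrong place: stand each one upright in the middle of the rest of its own colour, using the white parking pad (where one is standing now) to swap them round, and leave the white pad empty. They are delicate: set them down rather than drop them, tip none over, and leave the brass ring gauge where it lies.

Things in the scene. Friction and masses are not known exactly. Their poses are not given: they have to be found in the camera images.
- red_objective: Microscope objective standing upright, lens up: aluminium barrel of 40 mm diameter and 36 mm height (the part to grip), with a red band near its top, then a red cone (36 to 48 mm up, narrowing to 28 mm diameter), then a steel nose with the lens, 62 mm high in all. 0.14 to 0.28 kg. Loose, round about its z axis. Origin: centre of its underside; z points up.
- yellow_objective: Microscope objective standing upright, lens up: aluminium barrel of 40 mm diameter and 36 mm height (the part to grip), with a yellow band near its top, then a yellow cone (36 to 48 mm up, narrowing to 28 mm diameter), then a steel nose with the lens, 62 mm high in all. 0.14 to 0.28 kg. Loose, round about its z axis. Origin: centre of its underside; z points up.
- blue_objective: Microscope objective standing upright, lens up: aluminium barrel of 40 mm diameter and 36 mm height (the part to grip), with a blue band near its top, then a blue cone (36 to 48 mm up, narrowing to 28 mm diameter), then a steel nose with the lens, 62 mm high in all. 0.14 to 0.28 kg. Loose, round about its z axis. Origin: centre of its underside; z points up.
- green_objective: Microscope objective standing upright, lens up: aluminium barrel of 40 mm diameter and 36 mm height (the part to grip), with a green band near its top, then a green cone (36 to 48 mm up, narrowing to 28 mm diameter), then a steel nose with the lens, 62 mm high in all. 0.14 to 0.28 kg. Loose, round about its z axis. Origin: centre of its underside; z points up.
- red_rest: Rest for the red objective: red square plate fixed to the bench, 84 x 84 mm, 10 mm thick, flat on top, with a black rubber disc of 54 mm diameter in its middle on which one objective stands. Origin: centre of its underside, on the bench (z = 0); its top is 10 mm above; x and y along its edges, z up.
- yellow_rest: Rest for the yellow objective: yellow square plate fixed to the bench, 84 x 84 mm, 10 mm thick, flat on top, with a black rubber disc of 54 mm diameter in its middle on which one objective stands. Origin: centre of its underside, on the bench (z = 0); its top is 10 mm above; x and y along its edges, z up.
- blue_rest: Rest for the blue objective: blue square plate fixed to the bench, 84 x 84 mm, 10 mm thick, flat on top, with a black rubber disc of 54 mm diameter in its middle on which one objective stands. Origin: centre of its underside, on the bench (z = 0); its top is 10 mm above; x and y along its edges, z up.
- green_rest: Rest for the green objective: green square plate fixed to the bench, 84 x 84 mm, 10 mm thick, flat on top, with a black rubber disc of 54 mm diameter in its middle on which one objective stands. Origin: centre of its underside, on the bench (z = 0); its top is 10 mm above; x and y along its edges, z up.
- parking_pad: Free place to park an objective on the way: white square plate fixed to the bench, 84 x 84 mm, 10 mm thick, flat on top, with a black rubber disc of 54 mm diameter in its middle on which one objective stands. Origin: centre of its underside, on the bench (z = 0); its top is 10 mm above; x and y along its edges, z up.
- ring_gauge: Brass ring gauge lying flat on the bench, loose, 50 mm outer and 28 mm inner diameter, 18 mm high; to be left where it is. Origin: centre of its underside; z up.

How it is judged:
By the outcome, as a careful person would: the job done as asked, in the order asked, and still so for the second after the job is handed in, with the robot touching nothing.
It also fails if it takes over 120 s, if anything falls off the work surface, if the arm or the gripper's body presses on something with over 40 N, if the wrist force passes 120 N, or if a joint passes its speed limit or range.

## Working session

There is one attempt and no reset: what is moved stays moved. The work goes in short steps, Python scripts to look and compute and a tool call to move; the robot and the scene stay as the last step left them, time stands still between calls to the robot, and variables do not carry over. Pictures are saved under pics/ and viewed, at most 14 in all, crops included, and the job is handed in when it is done.

Besides the shell and the picture viewer there is one more tool, called after "Emit:" as name([rows], argument=value, ...), one row to a line, values as JSON. send_rows: Moves the arm, as the interface text tells. Its arguments: {"type":"object","properties":{"increments":{"type":"array"},"newtons":{"type":"number"}},"required":["increments"]}

```bash
mkdir -p pics
cat > h.py <<'E'
import numpy as np, cv2
from rig import get_state, optics, sign_off
def px2w(im,uv,z):
    """pixel -> world at height z (fixed cams)"""
    K,k1=im["K"],im["k1"]
    n=cv2.undistortPoints(np.array([[uv]],float),np.array(K,float),np.array([k1,0,0,0,0.]))[0,0]
    R=cv2.Rodrigues(np.array(im["rvec"],float))[0];t=np.array(im["tvec"],float).ravel()
    d=R.T@np.array([n[0],n[1],1]);c=-R.T@t
    return c+d*(z-c[2])/d[2]
E
python3 - <<'E'
from h import *
print(get_state())
for n in("top","scene"):
    im=optics.get_image(n);cv2.imwrite(f"pics/{n}0.png",im["pixels"]);print(n,im["K"],im["k1"],im["rvec"],im["tvec"])
E
```

```text
{'clock': 0.0, 'qpos': array([-1.37399936e+00,  2.76587826e-01,  1.50613431e+00,  5.02216269e-05,
        1.36072676e+00, -1.21019434e-01]), 'qd': array([-0.00029608,  0.00054271, -0.00146895,  0.00134558,  0.00048933,
        0.00067811]), 'effort': array([ 2.10095241e-03, -4.16772330e+01, -2.45806861e+01, -2.57083066e-04,
        1.09217656e-02,  1.87600796e-05]), 'position': array([ 0.17957904, -0.54567256,  0.23044335]), 'ee_rot': array([-9.28383803e-04,  9.87401045e-01,  1.58234996e-01, -1.06206066e-05]), 'contact_force': array([-0.08163975,  0.18949279, -0.34773244]), 'moment': array([-0.01544034, -0.02573201, -0.00273628]), 'gripper_force': 0.0, 'width': 0.08542367839745289}
top [[503.55983504   0.         310.49350855]
 [  0.         503.55983504 244.40589394]
 [  0.           0.           1.        ]] -0.10382577575118124 [ 2.17917022 -2.12228032  0.16185476] [-0.00239724  0.58141743  1.01894594]
scene [[510.50573685   0.         311.83472452]
 [  0.         510.50573685 241.85762551]
 [  0.           0.           1.        ]] 0.006306309499569767 [ 0.75351529  2.75999798 -0.88022559] [ 0.48345224 -0.22816031  1.13367535]
```

View pics/top0.png

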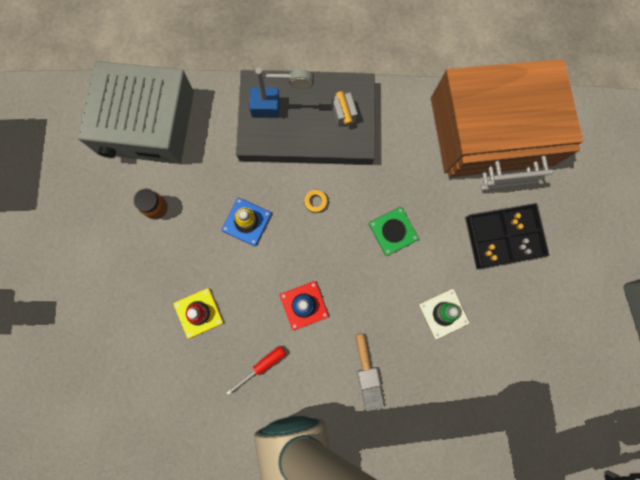

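View pics/scene0.png

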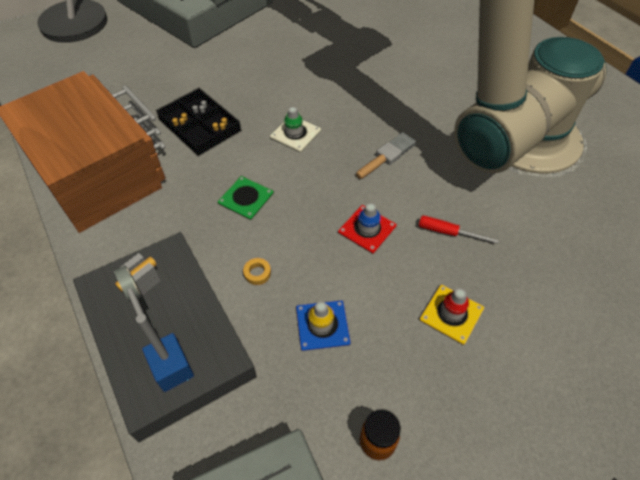

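The top view shows red on yellow (197,313), blue on red (304,305), yellow on blue (245,218), green on white (447,313) and the green rest empty (394,231). The ring lies at (316,201). I'll measure the plate centres and objectives.

Run:
```python
from h import *
im={n:optics.get_image(n) for n in("top","scene")}
C={"red":[(306,305),[(280,300),(318,282),(329,316),(293,329)]]}
hs={"red":[(0,150,80),(6,255,255)],"yellow":[(25,150,80),(35,255,255)],"blue":[(100,150,60),(120,255,255)],"green":[(55,120,50),(80,255,255)],"white":[(15,0,165),(60,70,255)]}
seeds={"top":dict(red=(304,305),yellow=(198,313),blue=(246,221),green=(394,231),white=(444,314)),"scene":dict(red=(367,228),yellow=(452,314),blue=(323,325),green=(246,197),white=(296,134))}
for n in im:
    hsv=cv2.cvtColor(im[n]["pixels"],cv2.COLOR_BGR2HSV)
    for c,(a,b) in hs.items():
        m=cv2.inRange(hsv,a,b)
        roi=np.zeros_like(m);cv2.circle(roi,seeds[n][c],38,255,-1);m&=roi
        m=cv2.morphologyEx(m,cv2.MORPH_OPEN,np.ones((2,2)))
        h=cv2.convexHull(cv2.findNonZero(m))
        q=cv2.approxPolyN(h,4,ensure_convex=True)[0] if hasattr(cv2,"approxPolyN") else None
        w=np.array([px2w(im[n],p,.01) for p in np.reshape(q,(-1,2))])
        e=w[1]-w[0]
        print(n,c,w.mean(0)[:2].round(4),[round(float(np.linalg.norm(w[i]-w[i-1])),3) for i in range(4)],"ang",round(np.degrees(np.arctan2(e[1],e[0]))%90,1))
for uv,c in [((197,313),"yellow"),((303,305),"red"),((243,215),"blue"),((450,312),"white")]:
    print("obj on",c,px2w(im["top"],uv,.068).round(3))
print("ring",px2w(im["top"],(316,201),.018).round(3))
for w in [(0.09,.0)]:pass
print([px2w(im["top"],p,.0).round(3)[:2] for p in [(151,204),(268,361),(366,370)]])
```

```text
top red [0.4528 0.0216] [0.084, 0.081, 0.083, 0.082] ang 21.7
top yellow [0.4297 0.2479] [0.085, 0.083, 0.083, 0.082] ang 24.5
top blue [0.6306 0.1522] [0.08, 0.081, 0.08, 0.083] ang 65.7
top green [ 0.6189 -0.1692] [0.081, 0.079, 0.083, 0.082] ang 28.5
top white [ 0.442  -0.2808] [0.085, 0.085, 0.087, 0.087] ang 25.9
scene red [0.4523 0.0288] [0.088, 0.083, 0.074, 0.084] ang 21.6
scene yellow [0.4369 0.2752] [0.045, 0.022, 0.057, 0.091] ang 68.7
scene blue [0.6309 0.1593] [0.082, 0.082, 0.081, 0.083] ang 66.4
scene green [ 0.6192 -0.1622] [0.081, 0.084, 0.083, 0.082] ang 28.2
scene white [ 0.4357 -0.2793] [0.08, 0.08, 0.107, 0.1] ang 26.3
obj on yellow [0.431 0.239 0.068]
obj on red [0.453 0.025 0.068]
obj on blue [0.635 0.155 0.068]
obj on white [ 0.446 -0.275  0.068]
ring [0.681 0.003 0.018]
[array([0.669, 0.371]), array([0.334, 0.097]), array([ 0.32 , -0.113])]
```

Emit:
send_rows([
  {"gripper":-1,"linear":[0.26,0.27,0.02],"delta_rot":[0,0,0]},
  {"gripper":-1,"linear":[0.26,0.27,0.02],"delta_rot":[0,0,0]},
  {"gripper":-1,"linear":[0.26,0.27,0.02],"delta_rot":[0,0,0]},
  {"gripper":-1,"linear":[0.26,0.27,0.02],"delta_rot":[0,0,0]},
  {"gripper":-1,"linear":[0.26,0.27,0.02],"delta_rot":[0,0,0]},
  {"gripper":-1,"linear":[0.26,0.27,0.02],"delta_rot":[0,0,0]},
  {"gripper":-1,"linear":[0.26,0.27,0.02],"delta_rot":[0,0,0]},
  {"gripper":-1,"linear":[0.26,0.27,0.02],"delta_rot":[0,0,0]},
])

```text
clock: 1.0
position: [0.4418, -0.2731, 0.2516]
ee_rot: [-0.0, 0.987, 0.16, 0.001]
contact_force: [0.7, -0.0, 0.1]
width: 0.0853
gripper_force: 0.0
```

```bash
cat >> h.py <<'E'
from scipy.spatial.transform import Rotation as Ro
import pickle
def wrist(name):
    s=get_state();im=optics.get_image("wrist")
    q=s["ee_rot"];T=np.eye(4);T[:3,:3]=Ro.from_quat([q[1],q[2],q[3],q[0]]).as_matrix();T[:3,3]=s["position"]
    W=np.linalg.inv(T@np.array(im["T_tool_cam"]))
    im["rvec"]=cv2.Rodrigues(W[:3,:3])[0];im["tvec"]=W[:3,3]
    cv2.imwrite(f"pics/{name}.png",im["pixels"]);pickle.dump(im,open(f"pics/{name}.pkl","wb"))
    print(s["clock"],s["position"].round(4),s["width"]);return im
def load(name): return pickle.load(open(f"pics/{name}.pkl","rb"))
def proj(im,p):
    return cv2.projectPoints(np.array([p],float),np.array(im["rvec"],float),np.array(im["tvec"],float),np.array(im["K"],float),np.array([im["k1"],0,0,0.]))[0].reshape(2).round(1)
E
python3 - <<'E'
from h import *
im=wrist("w1")
print(proj(im,[.442,-.281,.01]),proj(im,[.44,-.275,.01]),im["K"][0,0],np.array(im["T_tool_cam"]).round(3))
E
```

```text
1.0 [ 0.4418 -0.2731  0.2516] 0.08532150183294408
[330.3 199.1] [323.7 199.1] 409.45583944442575 [[ 0.001 -0.961 -0.276  0.07 ]
 [ 1.     0.001  0.001 -0.001]
 [-0.001 -0.276  0.961 -0.142]
 [ 0.     0.     0.     1.   ]]
```

View pics/w1.png

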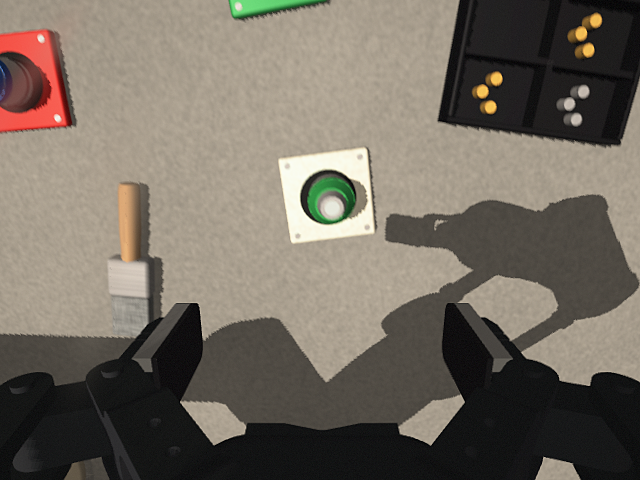

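White pad corners are at (279,158), (367,148), (374,233) and (291,242). The green nose top is near (331,206).

Run:
```python
from h import *
im=load("w1");cv2.imwrite("pics/w1c.png",cv2.resize(im["pixels"][140:250,270:385],None,fx=5,fy=5,interpolation=2))
print(np.mean([px2w(im,p,.01) for p in [(279,158),(367,148),(374,233),(291,242)]],0))
print(px2w(im,(331,206),.072))
```

```text
[ 0.44365872 -0.27786872  0.01      ]
[ 0.44750419 -0.27839419  0.072     ]
```

View pics/w1c.png

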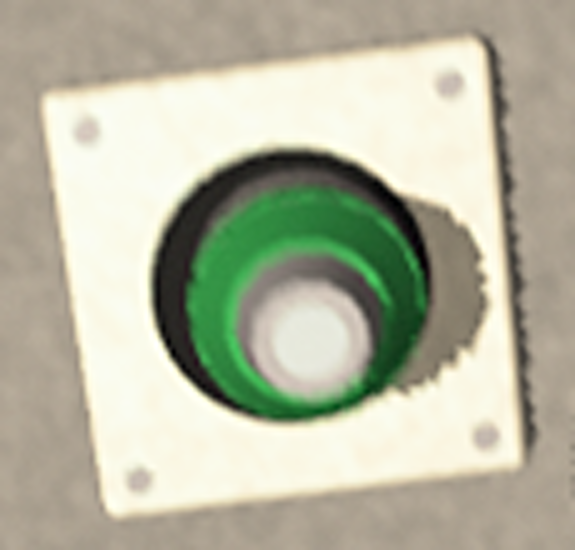

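Run:
```python
from h import *
im=load("w1")
print(px2w(im,(332.4,207),.072),px2w(im,(331.8,200.4),.046))
```

```text
[ 0.44708727 -0.27971844  0.072     ] [ 0.44748877 -0.27971787  0.046     ]
```

Emit:
send_rows([
  {"gripper":-1,"linear":[0.007,-0.004,-0.04],"delta_rot":[0,0,0]},
  {"gripper":-1,"linear":[0.007,-0.004,-0.08],"delta_rot":[0,0,0]},
  {"gripper":-1,"linear":[0.007,-0.004,-0.12],"delta_rot":[0,0,0]},
  {"gripper":-1,"linear":[0.007,-0.004,-0.15],"delta_rot":[0,0,0]},
  {"gripper":-1,"linear":[0.007,-0.004,-0.15],"delta_rot":[0,0,0]},
  {"gripper":-1,"linear":[0.007,-0.004,-0.15],"delta_rot":[0,0,0]},
])

```text
clock: 1.65
position: [0.4467, -0.2805, 0.1015]
ee_rot: [-0.0, 0.987, 0.158, -0.0]
contact_force: [0.9, 0.3, 0.5]
width: 0.0855
gripper_force: 0.0
```

Emit:
send_rows([
  {"gripper":-1,"linear":[0,0,-0.04],"delta_rot":[0,0,0]},
  {"gripper":-1,"linear":[0,0,-0.07],"delta_rot":[0,0,0]},
  {"gripper":-1,"linear":[0,0,-0.085],"delta_rot":[0,0,0]},
  {"gripper":-1,"linear":[0,0,-0.085],"delta_rot":[0,0,0]},
  {"gripper":0.2,"linear":[0,0,-0.085],"delta_rot":[0,0,0]},
  {"gripper":0.4,"linear":[0,0,-0.085],"delta_rot":[0,0,0]},
  {"gripper":0.4,"linear":[0,0,-0.085],"delta_rot":[0,0,0]},
  {"gripper":0.4,"linear":[0,0,-0.085],"delta_rot":[0,0,0]},
], newtons=35)

```text
clock: 2.45
position: [0.4476, -0.2809, 0.018]
ee_rot: [0.001, 0.987, 0.158, 0.001]
contact_force: [-0.9, 0.7, 6.1]
width: 0.0387
gripper_force: 34.8
```

Emit:
send_rows([
  {"gripper":0.4,"linear":[0,0,0.03],"delta_rot":[0,0,0]},
  {"gripper":0.4,"linear":[0.0,0.0,0.07],"delta_rot":[0,0,0]},
  {"gripper":0.4,"linear":[0.03,0.02,0.11],"delta_rot":[0,0,0]},
  {"gripper":0.4,"linear":[0.065,0.045,0.14],"delta_rot":[0,0,0]},
  {"gripper":0.4,"linear":[0.1,0.07,0.16],"delta_rot":[0,0,0]},
  {"gripper":0.4,"linear":[0.14,0.095,0.18],"delta_rot":[0,0,0]},
  {"gripper":0.4,"linear":[0.172,0.115,0.19],"delta_rot":[0,0,0]},
  {"gripper":0.4,"linear":[0.172,0.115,0.19],"delta_rot":[0,0,0]},
])

```text
clock: 3.25
position: [0.6242, -0.1623, 0.2087]
ee_rot: [0.001, 0.987, 0.16, 0.004]
contact_force: [0.2, 0.1, -2.5]
width: 0.039
gripper_force: 36.3
```

Run:
```python
from h import *
wrist("w2")
```

```text
3.25 [ 0.6242 -0.1623  0.2087] 0.03897344893484669
```

View pics/w2.png

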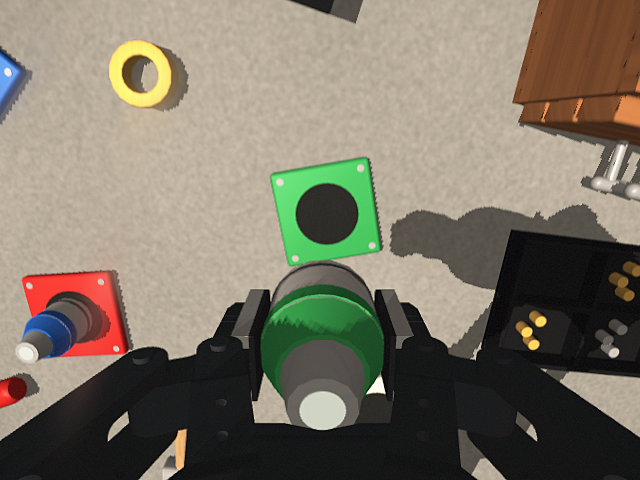

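The green rest's disc is centred at (327,213), with plate corners (272,173), (369,157), (381,249) and (291,265).

Run:
```python
from h import *
im=load("w2");s=get_state()
print(px2w(im,(327,213.5),.01),np.mean([px2w(im,p,.01) for p in[(272,173),(369,157),(381,249),(291,265)]],0))
print(proj(im,[.6195,-.1657,.01]),px2w(im,(323,411),s["position"][2]+.055))
```

```text
[ 0.62053753 -0.16825883  0.01      ] [ 0.62177988 -0.16897776  0.01      ]
[323.8 213.7] [ 0.62196735 -0.16261467  0.26222913]
```

Emit:
send_rows([
  {"gripper":0.4,"linear":[0.002,-0.002,-0.04],"delta_rot":[0,0,0]},
  {"gripper":0.4,"linear":[0.002,-0.002,-0.08],"delta_rot":[0,0,0]},
  {"gripper":0.4,"linear":[0.002,-0.002,-0.12],"delta_rot":[0,0,0]},
  {"gripper":0.4,"linear":[0.002,-0.002,-0.15],"delta_rot":[0,0,0]},
  {"gripper":0.4,"linear":[0.002,-0.002,-0.17],"delta_rot":[0,0,0]},
  {"gripper":0.4,"linear":[0.002,-0.002,-0.18],"delta_rot":[0,0,0]},
  {"gripper":0.4,"linear":[0.002,-0.002,-0.18],"delta_rot":[0,0,0]},
  {"gripper":0.4,"linear":[0.002,-0.002,-0.18],"delta_rot":[0,0,0]},
])

```text
clock: 4.1
position: [0.6209, -0.1678, 0.0272]
ee_rot: [0.0, 0.987, 0.158, 0.0]
contact_force: [-0.4, 0.3, -2.0]
width: 0.0393
gripper_force: 36.4
```

Emit:
send_rows([
  {"gripper":0.4,"linear":[0,0,-0.003],"delta_rot":[0,0,0]},
  {"gripper":0.4,"linear":[0,0,-0.006],"delta_rot":[0,0,0]},
  {"gripper":0.4,"linear":[0,0,-0.008],"delta_rot":[0,0,0]},
  {"gripper":0.4,"linear":[0,0,-0.009],"delta_rot":[0,0,0]},
  {"gripper":0.4,"linear":[0,0,-0.0095],"delta_rot":[0,0,0]},
  {"gripper":0.4,"linear":[0,0,-0.0095],"delta_rot":[0,0,0]},
])

```text
clock: 4.7
position: [0.6208, -0.1672, 0.018]
ee_rot: [0.0, 0.987, 0.158, 0.0]
contact_force: [-1.8, -0.1, 5.6]
width: 0.0387
gripper_force: 37.0
```

Emit:
send_rows([
  {"gripper":0.2,"linear":[0,0,0],"delta_rot":[0,0,0]},
  {"gripper":-0.2,"linear":[0,0,0],"delta_rot":[0,0,0]},
  {"gripper":-1,"linear":[0,0,0],"delta_rot":[0,0,0]},
  {"gripper":-1,"linear":[0,0,0.0],"delta_rot":[0,0,0]},
  {"gripper":-1,"linear":[0,0,0.03],"delta_rot":[0,0,0]},
  {"gripper":-1,"linear":[0,0,0.07],"delta_rot":[0,0,0]},
  {"gripper":-1,"linear":[0,0,0.12],"delta_rot":[0,0,0]},
  {"gripper":-1,"linear":[-0.03,0.03,0.16],"delta_rot":[0,0,0]},
])

```text
clock: 5.5
position: [0.5991, -0.1446, 0.1742]
ee_rot: [0.003, 0.988, 0.157, 0.004]
contact_force: [0.8, 0.9, 0.5]
width: 0.0853
gripper_force: 0.0
```

Emit:
send_rows([
  {"gripper":-1,"linear":[-0.137,0.164,0.05],"delta_rot":[0,0,0]},
  {"gripper":-1,"linear":[-0.137,0.164,0.05],"delta_rot":[0,0,0]},
  {"gripper":-1,"linear":[-0.137,0.164,0.05],"delta_rot":[0,0,0]},
  {"gripper":-1,"linear":[-0.137,0.164,0.05],"delta_rot":[0,0,0]},
  {"gripper":-1,"linear":[-0.137,0.164,0.05],"delta_rot":[0,0,0]},
  {"gripper":-1,"linear":[-0.137,0.164,0.05],"delta_rot":[0,0,0]},
  {"gripper":-1,"linear":[-0.137,0.164,0.05],"delta_rot":[0,0,0]},
])

```text
clock: 6.2
position: [0.4589, 0.022, 0.2213]
ee_rot: [0.001, 0.987, 0.159, 0.001]
contact_force: [0.6, 0.4, -0.7]
width: 0.0856
gripper_force: 0.0
```

Run:
```python
from h import *
im=wrist("w3")
u,v=[int(x) for x in proj(im,[.453,.025,.04])];print(u,v)
a,b=max(v-60,0),max(u-70,0);print("origin",b,a)
cv2.imwrite("pics/w3c.png",cv2.resize(im["pixels"][a:a+120,b:b+140],None,fx=5,fy=5,interpolation=2))
```

```text
6.2 [0.4589 0.022  0.2213] 0.08563121750441263
316 215
origin 246 155
```

View pics/w3c.png

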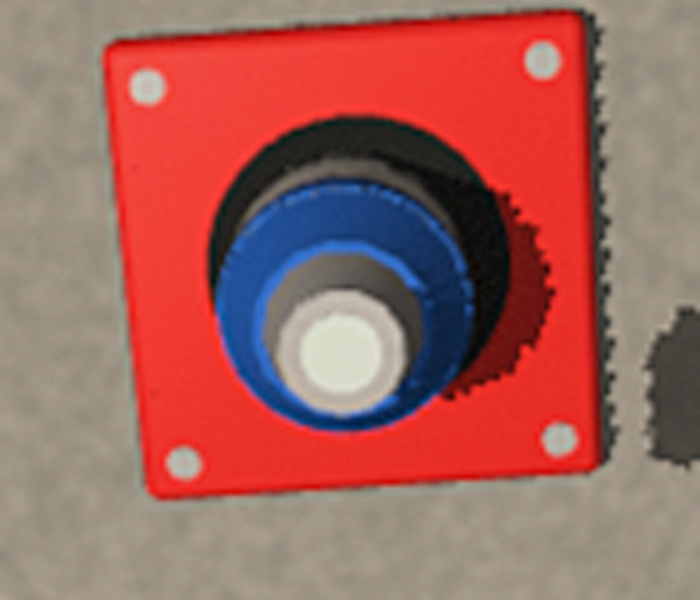

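Blue's barrel top is at (314.8,216.2) and its nose at (314.4,225.6). The four screws give the red plate's centre.

```bash
cat >> h.py <<'E'
def crop(name,im,w):
    u,v=[int(x) for x in proj(im,w)];a,b=max(v-60,0),max(u-70,0);print("origin",b,a)
    cv2.imwrite(f"pics/{name}.png",cv2.resize(im["pixels"][a:a+120,b:b+140],None,fx=5,fy=5,interpolation=2))
def ana(name,o,barrel,nose,screws):
    im=load(name);f=lambda p,z:px2w(im,(o[0]+p[0]/5-.4,o[1]+p[1]/5-.4),z)[:2].round(4)
    print("barrel",f(barrel,.046),"nose",f(nose,.072),"plate",np.mean([f(p,.01) for p in screws],0).round(4))
E
python3 - <<'E'
from h import *
ana("w3",(246,155),(344,306),(342,353),[(148,87),(543,61),(560,439),(184,464)])
print(get_state()["position"])
E
```

```text
barrel [0.4539 0.0267] nose [0.4529 0.0263] plate [0.4532 0.0243]
[0.45914651 0.02162887 0.22096462]
```

Emit:
send_rows([
  {"gripper":-1,"linear":[0,0,-0.04],"delta_rot":[0,0,0]},
  {"gripper":-1,"linear":[0,0,-0.08],"delta_rot":[0,0,0]},
  {"gripper":-1,"linear":[0,0,-0.12],"delta_rot":[0,0,0]},
  {"gripper":-1,"linear":[0,0,-0.127],"delta_rot":[0,0,0]},
  {"gripper":-1,"linear":[0,0,-0.127],"delta_rot":[0,0,0]},
])

```text
clock: 6.75
position: [0.458, 0.0216, 0.0928]
ee_rot: [-0.0, 0.988, 0.158, -0.002]
contact_force: [0.3, 0.0, 1.1]
width: 0.0854
gripper_force: 0.0
```

Emit:
send_rows([
  {"gripper":-1,"linear":[-0.0045,0.005,0],"delta_rot":[0,0,0]},
  {"gripper":-1,"linear":[-0.0045,0.005,-0.03],"delta_rot":[0,0,0]},
  {"gripper":-1,"linear":[-0.0045,0.005,-0.06],"delta_rot":[0,0,0]},
  {"gripper":-1,"linear":[-0.0045,0.005,-0.076],"delta_rot":[0,0,0]},
  {"gripper":-1,"linear":[-0.0045,0.005,-0.076],"delta_rot":[0,0,0]},
  {"gripper":-1,"linear":[-0.0045,0.005,-0.076],"delta_rot":[0,0,0]},
])

```text
clock: 7.35
position: [0.455, 0.0275, 0.0196]
ee_rot: [0.0, 0.987, 0.158, 0.001]
contact_force: [-0.4, -0.1, 1.1]
width: 0.0852
gripper_force: 0.0
```

Emit:
send_rows([
  {"gripper":-1,"linear":[-0.0015,-0.001,-0.002],"delta_rot":[0,0,0]},
  {"gripper":-1,"linear":[-0.0015,-0.001,-0.002],"delta_rot":[0,0,0]},
  {"gripper":0.2,"linear":[-0.0015,-0.001,-0.002],"delta_rot":[0,0,0]},
  {"gripper":0.4,"linear":[-0.0015,-0.001,-0.002],"delta_rot":[0,0,0]},
  {"gripper":0.4,"linear":[-0.0015,-0.001,-0.002],"delta_rot":[0,0,0]},
  {"gripper":0.4,"linear":[-0.0015,-0.001,-0.002],"delta_rot":[0,0,0]},
  {"gripper":0.4,"linear":[-0.0015,-0.001,-0.002],"delta_rot":[0,0,0]},
])

```text
clock: 8.05
position: [0.4521, 0.0264, 0.0165]
ee_rot: [0.0, 0.987, 0.158, 0.0]
contact_force: [-0.9, -0.1, 5.1]
width: 0.039
gripper_force: 34.9
```

Emit:
send_rows([
  {"gripper":0.4,"linear":[0,0,0.03],"delta_rot":[0,0,0]},
  {"gripper":0.4,"linear":[0,0,0.06],"delta_rot":[0,0,0]},
  {"gripper":0.4,"linear":[0,-0.03,0.08],"delta_rot":[0,0,0]},
  {"gripper":0.4,"linear":[0,-0.07,0.08],"delta_rot":[0,0,0]},
  {"gripper":0.4,"linear":[0,-0.11,0.08],"delta_rot":[0,0,0]},
  {"gripper":0.4,"linear":[0,-0.15,0.08],"delta_rot":[0,0,0]},
  {"gripper":0.4,"linear":[-0.004,-0.19,0.08],"delta_rot":[0,0,0]},
  {"gripper":0.4,"linear":[-0.008,-0.23,0.08],"delta_rot":[0,0,0]},
])

```text
clock: 8.85
position: [0.4434, -0.2048, 0.0956]
ee_rot: [-0.0, 0.987, 0.158, -0.0]
contact_force: [0.2, -0.2, -2.2]
width: 0.0393
gripper_force: 36.0
```

Emit:
send_rows([
  {"gripper":0.4,"linear":[0,-0.04,0],"delta_rot":[0,0,0]},
  {"gripper":0.4,"linear":[0,-0.074,0],"delta_rot":[0,0,0]},
  {"gripper":0.4,"linear":[0,-0.074,-0.02],"delta_rot":[0,0,0]},
  {"gripper":0.4,"linear":[0,-0.074,-0.04],"delta_rot":[0,0,0]},
  {"gripper":0.4,"linear":[0,-0.074,-0.05],"delta_rot":[0,0,0]},
  {"gripper":0.4,"linear":[0,-0.074,-0.05],"delta_rot":[0,0,0]},
])

```text
clock: 9.45
position: [0.4427, -0.2764, 0.0443]
ee_rot: [-0.002, 0.987, 0.158, -0.001]
contact_force: [-0.9, -0.1, -1.8]
width: 0.0388
gripper_force: 36.1
```

Emit:
send_rows([
  {"gripper":0.4,"linear":[0,-0.001,-0.012],"delta_rot":[0,0,0]},
  {"gripper":0.4,"linear":[0,-0.001,-0.02],"delta_rot":[0,0,0]},
  {"gripper":0.4,"linear":[0,-0.001,-0.024],"delta_rot":[0,0,0]},
  {"gripper":0.4,"linear":[0,-0.001,-0.026],"delta_rot":[0,0,0]},
  {"gripper":0.4,"linear":[0,-0.001,-0.027],"delta_rot":[0,0,0]},
  {"gripper":0.4,"linear":[0,-0.001,-0.028],"delta_rot":[0,0,0]},
  {"gripper":0.4,"linear":[0,-0.001,-0.028],"delta_rot":[0,0,0]},
])

```text
clock: 10.15
position: [0.4441, -0.2786, 0.0183]
ee_rot: [0.0, 0.987, 0.158, 0.0]
contact_force: [0.1, -0.2, -1.2]
width: 0.0389
gripper_force: 36.1
```

Not yet in contact; I'll lower slowly a bit further.

Emit:
send_rows([
  {"gripper":0.4,"linear":[0,0,-0.0007],"delta_rot":[0,0,0]},
  {"gripper":0.4,"linear":[0,0,-0.0015],"delta_rot":[0,0,0]},
  {"gripper":0.4,"linear":[0,0,-0.0015],"delta_rot":[0,0,0]},
])

```text
clock: 10.45
position: [0.4439, -0.2785, 0.0166]
ee_rot: [0.0, 0.987, 0.158, 0.0]
contact_force: [-0.9, 0.3, -1.8]
width: 0.0392
gripper_force: 36.1
```

Emit:
send_rows([
  {"gripper":0.4,"linear":[0,0,-0.0007],"delta_rot":[0,0,0]},
  {"gripper":0.4,"linear":[0,0,-0.0014],"delta_rot":[0,0,0]},
  {"gripper":0.4,"linear":[0,0,-0.0014],"delta_rot":[0,0,0]},
])

```text
clock: 10.75
position: [0.444, -0.2786, 0.0165]
ee_rot: [0.0, 0.987, 0.158, 0.0]
contact_force: [-1.8, 1.1, 9.0]
width: 0.0389
gripper_force: 37.1
```

Contact. Release, rise, and head over to the yellow rest (red objective).

Emit:
send_rows([
  {"gripper":0.2,"linear":[0,0,0],"delta_rot":[0,0,0]},
  {"gripper":-0.2,"linear":[0,0,0],"delta_rot":[0,0,0]},
  {"gripper":-1,"linear":[0,0,0],"delta_rot":[0,0,0]},
  {"gripper":-1,"linear":[0,0,0.0],"delta_rot":[0,0,0]},
  {"gripper":-1,"linear":[0,0,0.04],"delta_rot":[0,0,0]},
  {"gripper":-1,"linear":[0,0,0.085],"delta_rot":[0,0,0]},
  {"gripper":-1,"linear":[0,0.03,0.12],"delta_rot":[0,0,0]},
  {"gripper":-1,"linear":[0,0.07,0.15],"delta_rot":[0,0,0]},
])

```text
clock: 11.55
position: [0.4449, -0.2096, 0.1672]
ee_rot: [0.001, 0.988, 0.157, 0.001]
contact_force: [0.3, 0.4, 1.1]
width: 0.0852
gripper_force: 0.0
```

Emit:
send_rows([
  {"gripper":-1,"linear":[0,0.04,0.04],"delta_rot":[0,0,0]},
  {"gripper":-1,"linear":[0,0.08,0.05],"delta_rot":[0,0,0]},
  {"gripper":-1,"linear":[0,0.12,0.05],"delta_rot":[0,0,0]},
  {"gripper":-1,"linear":[0,0.16,0.05],"delta_rot":[0,0,0]},
  {"gripper":-1,"linear":[0,0.2,0.05],"delta_rot":[0,0,0]},
  {"gripper":-1,"linear":[-0.005,0.24,0.05],"delta_rot":[0,0,0]},
  {"gripper":-1,"linear":[-0.01,0.28,0.05],"delta_rot":[0,0,0]},
  {"gripper":-1,"linear":[-0.013,0.32,0.05],"delta_rot":[0,0,0]},
])

```text
clock: 12.35
position: [0.4303, 0.113, 0.2151]
ee_rot: [0.0, 0.987, 0.158, -0.0]
contact_force: [1.5, -0.5, 0.0]
width: 0.0855
gripper_force: 0.0
```

Emit:
send_rows([
  {"gripper":-1,"linear":[0,0.04,0],"delta_rot":[0,0,0]},
  {"gripper":-1,"linear":[0,0.08,0],"delta_rot":[0,0,0]},
  {"gripper":-1,"linear":[0,0.12,0],"delta_rot":[0,0,0]},
  {"gripper":-1,"linear":[0,0.134,0],"delta_rot":[0,0,0]},
  {"gripper":-1,"linear":[0,0.134,0],"delta_rot":[0,0,0]},
  {"gripper":-1,"linear":[0,0.134,0],"delta_rot":[0,0,0]},
])

```text
clock: 12.95
position: [0.4307, 0.2445, 0.2149]
ee_rot: [0.001, 0.987, 0.158, -0.001]
contact_force: [0.3, -1.1, -0.1]
width: 0.0855
gripper_force: 0.0
```

Run:
```python
from h import *
im=wrist("w4");crop("w4c",im,[.431,.25,.04])
```

```text
12.95 [0.4307 0.2445 0.2149] 0.08554231253856633
origin 245 148
```

View pics/w4c.png

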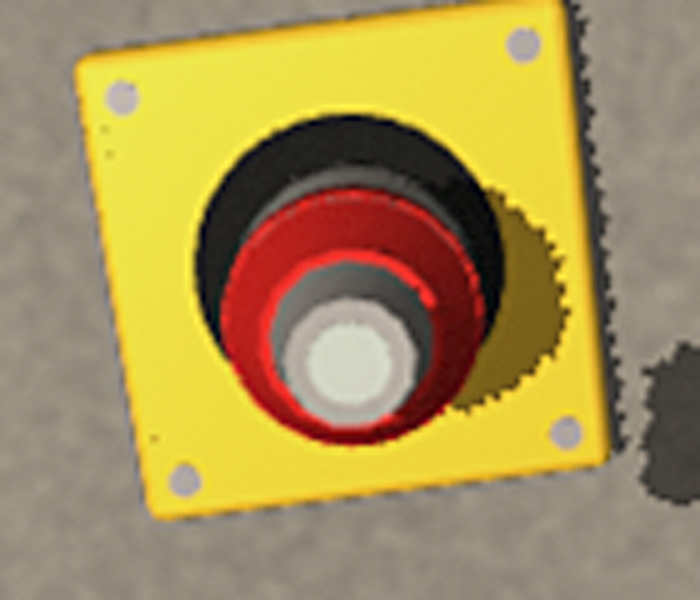

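Red's barrel circle is centred at crop (353,316) and its nose at (350,362). The screws are at (122,98), (523,45), (566,433) and (184,480).

Run:
```python
from h import *
ana("w4",(245,148),(353,316),(350,362),[(122,98),(523,45),(566,433),(184,480)])
```

```text
barrel [0.4306 0.2501] nose [0.4297 0.2499] plate [0.4306 0.2513]
```

Emit:
send_rows([
  {"gripper":-1,"linear":[-0.0005,0.0055,-0.04],"delta_rot":[0,0,0]},
  {"gripper":-1,"linear":[-0.0005,0.0055,-0.08],"delta_rot":[0,0,0]},
  {"gripper":-1,"linear":[-0.0005,0.0055,-0.11],"delta_rot":[0,0,0]},
  {"gripper":-1,"linear":[-0.0005,0.0055,-0.14],"delta_rot":[0,0,0]},
  {"gripper":-1,"linear":[-0.0005,0.0055,-0.17],"delta_rot":[0,0,0]},
  {"gripper":-1,"linear":[-0.0005,0.0055,-0.195],"delta_rot":[0,0,0]},
  {"gripper":-1,"linear":[-0.0005,0.0055,-0.195],"delta_rot":[0,0,0]},
  {"gripper":-1,"linear":[-0.0005,0.0055,-0.195],"delta_rot":[0,0,0]},
])

```text
clock: 13.8
position: [0.4308, 0.2499, 0.0205]
ee_rot: [0.0, 0.988, 0.157, -0.0]
contact_force: [0.2, -0.0, 0.2]
width: 0.0851
gripper_force: 0.0
```

Emit:
send_rows([
  {"gripper":-1,"linear":[-0.0005,0,-0.0035],"delta_rot":[0,0,0]},
  {"gripper":-1,"linear":[-0.0005,0,-0.0035],"delta_rot":[0,0,0]},
  {"gripper":0.2,"linear":[-0.0005,0,-0.0035],"delta_rot":[0,0,0]},
  {"gripper":0.4,"linear":[-0.0005,0,-0.0035],"delta_rot":[0,0,0]},
  {"gripper":0.4,"linear":[-0.0005,0,-0.0035],"delta_rot":[0,0,0]},
  {"gripper":0.4,"linear":[-0.0005,0,-0.0035],"delta_rot":[0,0,0]},
  {"gripper":0.4,"linear":[-0.0005,0,-0.0035],"delta_rot":[0,0,0]},
])

```text
clock: 14.5
position: [0.4302, 0.251, 0.0172]
ee_rot: [0.0, 0.987, 0.158, 0.0]
contact_force: [-1.1, -2.1, 5.4]
width: 0.0389
gripper_force: 34.9
```

Emit:
send_rows([
  {"gripper":0.4,"linear":[0,0,0.03],"delta_rot":[0,0,0]},
  {"gripper":0.4,"linear":[0,0,0.06],"delta_rot":[0,0,0]},
  {"gripper":0.4,"linear":[0,-0.03,0.08],"delta_rot":[0,0,0]},
  {"gripper":0.4,"linear":[0.005,-0.07,0.08],"delta_rot":[0,0,0]},
  {"gripper":0.4,"linear":[0.01,-0.11,0.08],"delta_rot":[0,0,0]},
  {"gripper":0.4,"linear":[0.015,-0.15,0.08],"delta_rot":[0,0,0]},
  {"gripper":0.4,"linear":[0.02,-0.19,0.08],"delta_rot":[0,0,0]},
  {"gripper":0.4,"linear":[0.023,-0.2255,0.08],"delta_rot":[0,0,0]},
])

```text
clock: 15.3
position: [0.4528, 0.0238, 0.0964]
ee_rot: [0.0, 0.987, 0.158, -0.0]
contact_force: [0.4, -0.7, -1.6]
width: 0.0391
gripper_force: 36.0
```

Emit:
send_rows([
  {"gripper":0.4,"linear":[0,0,0],"delta_rot":[0,0,0]},
  {"gripper":0.4,"linear":[0,0,-0.03],"delta_rot":[0,0,0]},
  {"gripper":0.4,"linear":[0,0,-0.055],"delta_rot":[0,0,0]},
  {"gripper":0.4,"linear":[0,0,-0.07],"delta_rot":[0,0,0]},
  {"gripper":0.4,"linear":[0,0,-0.075],"delta_rot":[0,0,0]},
  {"gripper":0.4,"linear":[0,0,-0.077],"delta_rot":[0,0,0]},
  {"gripper":0.4,"linear":[0,0,-0.078],"delta_rot":[0,0,0]},
  {"gripper":0.4,"linear":[0,0,-0.078],"delta_rot":[0,0,0]},
])

```text
clock: 16.1
position: [0.4536, 0.0257, 0.0193]
ee_rot: [0.0, 0.987, 0.158, 0.001]
contact_force: [-0.1, -0.6, -1.5]
width: 0.0391
gripper_force: 36.1
```

Emit:
send_rows([
  {"gripper":0.4,"linear":[0,0,-0.0007],"delta_rot":[0,0,0]},
  {"gripper":0.4,"linear":[0,0,-0.0014],"delta_rot":[0,0,0]},
  {"gripper":0.4,"linear":[0,0,-0.002],"delta_rot":[0,0,0]},
  {"gripper":0.4,"linear":[0,0,-0.002],"delta_rot":[0,0,0]},
])

```text
clock: 16.5
position: [0.4533, 0.0255, 0.0173]
ee_rot: [0.0, 0.987, 0.158, 0.0]
contact_force: [-1.0, 1.4, 3.9]
width: 0.039
gripper_force: 36.7
```

Standing on red. I'll release it and go for the yellow objective on the blue rest, about (.633,.156).

Emit:
send_rows([
  {"gripper":0.2,"linear":[0,0,0],"delta_rot":[0,0,0]},
  {"gripper":-0.2,"linear":[0,0,0],"delta_rot":[0,0,0]},
  {"gripper":-1,"linear":[0,0,0],"delta_rot":[0,0,0]},
  {"gripper":-1,"linear":[0,0,0.0],"delta_rot":[0,0,0]},
  {"gripper":-1,"linear":[0,0,0.04],"delta_rot":[0,0,0]},
  {"gripper":-1,"linear":[0,0,0.085],"delta_rot":[0,0,0]},
  {"gripper":-1,"linear":[0.02,0.015,0.12],"delta_rot":[0,0,0]},
  {"gripper":-1,"linear":[0.05,0.04,0.15],"delta_rot":[0,0,0]},
])

```text
clock: 17.3
position: [0.5024, 0.0649, 0.169]
ee_rot: [0.001, 0.988, 0.157, 0.0]
contact_force: [0.8, -1.0, -1.4]
width: 0.0854
gripper_force: 0.0
```

Emit:
send_rows([
  {"gripper":-1,"linear":[0.03,0.02,0.03],"delta_rot":[0,0,0]},
  {"gripper":-1,"linear":[0.06,0.045,0.045],"delta_rot":[0,0,0]},
  {"gripper":-1,"linear":[0.09,0.065,0.05],"delta_rot":[0,0,0]},
  {"gripper":-1,"linear":[0.11,0.08,0.05],"delta_rot":[0,0,0]},
  {"gripper":-1,"linear":[0.129,0.091,0.05],"delta_rot":[0,0,0]},
  {"gripper":-1,"linear":[0.129,0.091,0.05],"delta_rot":[0,0,0]},
  {"gripper":-1,"linear":[0.129,0.091,0.05],"delta_rot":[0,0,0]},
])

```text
clock: 18.0
position: [0.6313, 0.1563, 0.2158]
ee_rot: [0.0, 0.987, 0.158, -0.001]
contact_force: [0.5, -0.4, 0.3]
width: 0.0853
gripper_force: 0.0
```

Run:
```python
from h import *
im=wrist("w5");crop("w5c",im,[.631,.155,.04])
```

```text
18.0 [0.6313 0.1563 0.2158] 0.0853388081666625
origin 253 151
```

View pics/w5c.png

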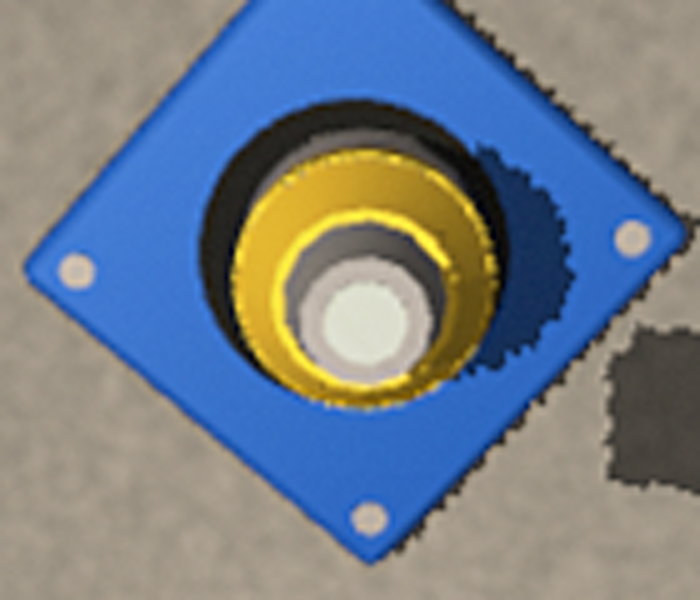

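Yellow's barrel is centred at crop (364,279) and its nose at (365,319). Opposite screws are at (77,271) and (633,239).

Run:
```python
from h import *
ana("w5",(253,151),(364,279),(365,319),[(77,271),(633,239)])
```

```text
barrel [0.6365 0.1556] nose [0.6362 0.1556] plate [0.633  0.1558]
```

Emit:
send_rows([
  {"gripper":-1,"linear":[0.005,-0.0005,-0.04],"delta_rot":[0,0,0]},
  {"gripper":-1,"linear":[0.005,-0.0005,-0.08],"delta_rot":[0,0,0]},
  {"gripper":-1,"linear":[0.005,-0.0005,-0.11],"delta_rot":[0,0,0]},
  {"gripper":-1,"linear":[0.005,-0.0005,-0.14],"delta_rot":[0,0,0]},
  {"gripper":-1,"linear":[0.005,-0.0005,-0.17],"delta_rot":[0,0,0]},
  {"gripper":-1,"linear":[0.005,-0.0005,-0.195],"delta_rot":[0,0,0]},
  {"gripper":-1,"linear":[0.005,-0.0005,-0.195],"delta_rot":[0,0,0]},
  {"gripper":-1,"linear":[0.005,-0.0005,-0.195],"delta_rot":[0,0,0]},
])

```text
clock: 18.85
position: [0.6364, 0.1554, 0.0222]
ee_rot: [0.0, 0.987, 0.158, -0.0]
contact_force: [1.4, 0.7, 0.7]
width: 0.0852
gripper_force: 0.0
```

Emit:
send_rows([
  {"gripper":-1,"linear":[0,0,-0.005],"delta_rot":[0,0,0]},
  {"gripper":-1,"linear":[0,0,-0.005],"delta_rot":[0,0,0]},
  {"gripper":0.2,"linear":[0,0,-0.005],"delta_rot":[0,0,0]},
  {"gripper":0.4,"linear":[0,0,-0.005],"delta_rot":[0,0,0]},
  {"gripper":0.4,"linear":[0,0,-0.005],"delta_rot":[0,0,0]},
  {"gripper":0.4,"linear":[0,0,-0.005],"delta_rot":[0,0,0]},
  {"gripper":0.4,"linear":[0,0,-0.005],"delta_rot":[0,0,0]},
])

```text
clock: 19.55
position: [0.6373, 0.1559, 0.0173]
ee_rot: [0.0, 0.987, 0.158, 0.0]
contact_force: [-0.6, -1.3, 4.3]
width: 0.039
gripper_force: 35.5
```

Emit:
send_rows([
  {"gripper":0.4,"linear":[0,0,0.03],"delta_rot":[0,0,0]},
  {"gripper":0.4,"linear":[0,0,0.06],"delta_rot":[0,0,0]},
  {"gripper":0.4,"linear":[-0.025,0.012,0.08],"delta_rot":[0,0,0]},
  {"gripper":0.4,"linear":[-0.06,0.028,0.08],"delta_rot":[0,0,0]},
  {"gripper":0.4,"linear":[-0.1,0.047,0.08],"delta_rot":[0,0,0]},
  {"gripper":0.4,"linear":[-0.14,0.065,0.08],"delta_rot":[0,0,0]},
  {"gripper":0.4,"linear":[-0.18,0.084,0.08],"delta_rot":[0,0,0]},
  {"gripper":0.4,"linear":[-0.2055,0.0955,0.08],"delta_rot":[0,0,0]},
])

```text
clock: 20.35
position: [0.4273, 0.2519, 0.096]
ee_rot: [0.0, 0.987, 0.159, -0.002]
contact_force: [0.8, 0.2, -2.0]
width: 0.0391
gripper_force: 35.9
```

Emit:
send_rows([
  {"gripper":0.4,"linear":[0,0,0],"delta_rot":[0,0,0]},
  {"gripper":0.4,"linear":[0,0,-0.03],"delta_rot":[0,0,0]},
  {"gripper":0.4,"linear":[0,0,-0.055],"delta_rot":[0,0,0]},
  {"gripper":0.4,"linear":[0,0,-0.07],"delta_rot":[0,0,0]},
  {"gripper":0.4,"linear":[0,0,-0.075],"delta_rot":[0,0,0]},
  {"gripper":0.4,"linear":[0,0,-0.077],"delta_rot":[0,0,0]},
  {"gripper":0.4,"linear":[0,0,-0.078],"delta_rot":[0,0,0]},
  {"gripper":0.4,"linear":[0,0,-0.078],"delta_rot":[0,0,0]},
])

```text
clock: 21.15
position: [0.4322, 0.2517, 0.0193]
ee_rot: [-0.0, 0.987, 0.158, 0.001]
contact_force: [0.4, -0.0, -2.1]
width: 0.0389
gripper_force: 36.0
```

Emit:
send_rows([
  {"gripper":0.4,"linear":[-0.001,0,-0.0007],"delta_rot":[0,0,0]},
  {"gripper":0.4,"linear":[-0.001,0,-0.0014],"delta_rot":[0,0,0]},
  {"gripper":0.4,"linear":[-0.001,0,-0.002],"delta_rot":[0,0,0]},
  {"gripper":0.4,"linear":[-0.001,0,-0.002],"delta_rot":[0,0,0]},
])

```text
clock: 21.55
position: [0.4306, 0.2516, 0.0173]
ee_rot: [-0.0, 0.987, 0.158, 0.0]
contact_force: [-1.5, -0.3, 3.7]
width: 0.0387
gripper_force: 36.5
```

Emit:
send_rows([
  {"gripper":0.2,"linear":[0,0,0],"delta_rot":[0,0,0]},
  {"gripper":-0.2,"linear":[0,0,0],"delta_rot":[0,0,0]},
  {"gripper":-1,"linear":[0,0,0],"delta_rot":[0,0,0]},
  {"gripper":-1,"linear":[0,0,0.0],"delta_rot":[0,0,0]},
  {"gripper":-1,"linear":[0,0,0.04],"delta_rot":[0,0,0]},
  {"gripper":-1,"linear":[0,0,0.085],"delta_rot":[0,0,0]},
  {"gripper":-1,"linear":[0,-0.02,0.125],"delta_rot":[0,0,0]},
  {"gripper":-1,"linear":[0,-0.05,0.15],"delta_rot":[0,0,0]},
])

```text
clock: 22.35
position: [0.432, 0.2024, 0.1697]
ee_rot: [-0.001, 0.987, 0.159, 0.003]
contact_force: [0.6, -1.2, 0.6]
width: 0.0854
gripper_force: 0.0
```

Emit:
send_rows([
  {"gripper":-1,"linear":[0,-0.04,0.03],"delta_rot":[0,0,0]},
  {"gripper":-1,"linear":[0,-0.08,0.05],"delta_rot":[0,0,0]},
  {"gripper":-1,"linear":[0,-0.12,0.05],"delta_rot":[0,0,0]},
  {"gripper":-1,"linear":[0,-0.16,0.05],"delta_rot":[0,0,0]},
  {"gripper":-1,"linear":[0,-0.2,0.05],"delta_rot":[0,0,0]},
  {"gripper":-1,"linear":[0,-0.24,0.05],"delta_rot":[0,0,0]},
  {"gripper":-1,"linear":[0.005,-0.28,0.05],"delta_rot":[0,0,0]},
  {"gripper":-1,"linear":[0.01,-0.32,0.05],"delta_rot":[0,0,0]},
])

```text
clock: 23.15
position: [0.4402, -0.1201, 0.2167]
ee_rot: [0.0, 0.987, 0.158, 0.0]
contact_force: [0.5, 0.4, 0.3]
width: 0.0856
gripper_force: 0.0
```

Emit:
send_rows([
  {"gripper":-1,"linear":[0.002,-0.04,0],"delta_rot":[0,0,0]},
  {"gripper":-1,"linear":[0.003,-0.08,0],"delta_rot":[0,0,0]},
  {"gripper":-1,"linear":[0.003,-0.12,0],"delta_rot":[0,0,0]},
  {"gripper":-1,"linear":[0.003,-0.16,0],"delta_rot":[0,0,0]},
  {"gripper":-1,"linear":[0.003,-0.16,0],"delta_rot":[0,0,0]},
  {"gripper":-1,"linear":[0.003,-0.16,0],"delta_rot":[0,0,0]},
])

```text
clock: 23.75
position: [0.4431, -0.279, 0.2161]
ee_rot: [-0.001, 0.988, 0.157, -0.0]
contact_force: [-0.2, 0.9, 0.4]
width: 0.0851
gripper_force: 0.0
```

Run:
```python
from h import *
im=wrist("w6");crop("w6c",im,[.444,-.278,.04])
```

```text
23.75 [ 0.4431 -0.279   0.2161] 0.08505791579757237
origin 251 149
```

View pics/w6c.png

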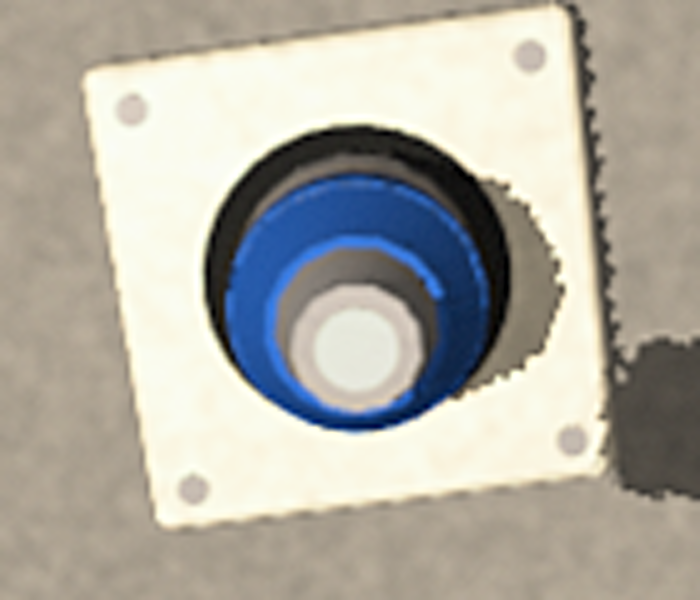

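Blue stands upright and centred on the white pad: barrel at crop (358,302), nose at (357,347).

Run:
```python
from h import *
ana("w6",(251,149),(358,302),(357,347),[(132,109),(530,56),(572,440),(193,489)])
```

```text
barrel [ 0.4458 -0.2777] nose [ 0.4448 -0.2779] plate [ 0.4423 -0.2786]
```

Emit:
send_rows([
  {"gripper":-1,"linear":[0.001,0.0005,-0.04],"delta_rot":[0,0,0]},
  {"gripper":-1,"linear":[0.001,0.0005,-0.08],"delta_rot":[0,0,0]},
  {"gripper":-1,"linear":[0.001,0.0005,-0.11],"delta_rot":[0,0,0]},
  {"gripper":-1,"linear":[0.001,0.0005,-0.11],"delta_rot":[0,0,0]},
])

```text
clock: 24.2
position: [0.4417, -0.2741, 0.1032]
ee_rot: [-0.004, 0.987, 0.159, -0.003]
contact_force: [0.3, 0.8, -0.2]
width: 0.0854
gripper_force: 0.0
```

Emit:
send_rows([
  {"gripper":-1,"linear":[0.0005,0.0005,0],"delta_rot":[0,0,0]},
  {"gripper":-1,"linear":[0.0005,0.0005,-0.03],"delta_rot":[0,0,0]},
  {"gripper":-1,"linear":[0.0005,0.0005,-0.06],"delta_rot":[0,0,0]},
  {"gripper":-1,"linear":[0.0005,0.0005,-0.085],"delta_rot":[0,0,0]},
  {"gripper":-1,"linear":[0.0005,0.0005,-0.085],"delta_rot":[0,0,0]},
  {"gripper":-1,"linear":[0.0005,0.0005,-0.085],"delta_rot":[0,0,0]},
])

```text
clock: 24.8
position: [0.4463, -0.2782, 0.0235]
ee_rot: [0.001, 0.987, 0.158, 0.001]
contact_force: [0.3, 0.4, -0.2]
width: 0.0854
gripper_force: 0.0
```

Emit:
send_rows([
  {"gripper":-1,"linear":[-0.0005,0,-0.005],"delta_rot":[0,0,0]},
  {"gripper":-1,"linear":[-0.0005,0,-0.005],"delta_rot":[0,0,0]},
  {"gripper":0.2,"linear":[-0.0005,0,-0.005],"delta_rot":[0,0,0]},
  {"gripper":0.4,"linear":[-0.0005,0,-0.005],"delta_rot":[0,0,0]},
  {"gripper":0.4,"linear":[-0.0005,0,-0.005],"delta_rot":[0,0,0]},
  {"gripper":0.4,"linear":[-0.0005,0,-0.005],"delta_rot":[0,0,0]},
  {"gripper":0.4,"linear":[-0.0005,0,-0.005],"delta_rot":[0,0,0]},
])

```text
clock: 25.5
position: [0.4447, -0.2778, 0.0172]
ee_rot: [0.0, 0.987, 0.158, 0.0]
contact_force: [0.2, 1.2, 4.8]
width: 0.039
gripper_force: 35.0
```

Emit:
send_rows([
  {"gripper":0.4,"linear":[0,0,0.035],"delta_rot":[0,0,0]},
  {"gripper":0.4,"linear":[0,0,0.075],"delta_rot":[0,0,0]},
  {"gripper":0.4,"linear":[0.0,0.02,0.1],"delta_rot":[0,0,0]},
  {"gripper":0.4,"linear":[0.01,0.06,0.1],"delta_rot":[0,0,0]},
  {"gripper":0.4,"linear":[0.02,0.1,0.1],"delta_rot":[0,0,0]},
  {"gripper":0.4,"linear":[0.035,0.14,0.1],"delta_rot":[0,0,0]},
  {"gripper":0.4,"linear":[0.05,0.18,0.1],"delta_rot":[0,0,0]},
  {"gripper":0.4,"linear":[0.067,0.22,0.1],"delta_rot":[0,0,0]},
])

```text
clock: 26.3
position: [0.5111, -0.0558, 0.1163]
ee_rot: [-0.0, 0.987, 0.158, -0.0]
contact_force: [0.6, -0.1, -1.7]
width: 0.0392
gripper_force: 36.1
```

Emit:
send_rows([
  {"gripper":0.4,"linear":[0.02,0.04,0],"delta_rot":[0,0,0]},
  {"gripper":0.4,"linear":[0.04,0.08,0],"delta_rot":[0,0,0]},
  {"gripper":0.4,"linear":[0.06,0.12,0],"delta_rot":[0,0,0]},
  {"gripper":0.4,"linear":[0.08,0.155,0],"delta_rot":[0,0,0]},
  {"gripper":0.4,"linear":[0.1,0.19,0],"delta_rot":[0,0,0]},
  {"gripper":0.4,"linear":[0.12,0.213,0],"delta_rot":[0,0,0]},
  {"gripper":0.4,"linear":[0.12,0.213,0],"delta_rot":[0,0,0]},
  {"gripper":0.4,"linear":[0.12,0.213,0],"delta_rot":[0,0,0]},
])

```text
clock: 27.1
position: [0.6307, 0.1558, 0.1155]
ee_rot: [0.0, 0.987, 0.159, -0.001]
contact_force: [0.1, -0.4, -1.9]
width: 0.039
gripper_force: 36.0
```

Emit:
send_rows([
  {"gripper":0.4,"linear":[0,0,-0.03],"delta_rot":[0,0,0]},
  {"gripper":0.4,"linear":[0,0,-0.06],"delta_rot":[0,0,0]},
  {"gripper":0.4,"linear":[0,0,-0.08],"delta_rot":[0,0,0]},
  {"gripper":0.4,"linear":[0,0,-0.09],"delta_rot":[0,0,0]},
  {"gripper":0.4,"linear":[0,0,-0.095],"delta_rot":[0,0,0]},
  {"gripper":0.4,"linear":[0,0,-0.0965],"delta_rot":[0,0,0]},
  {"gripper":0.4,"linear":[0,0,-0.0965],"delta_rot":[0,0,0]},
])

```text
clock: 27.8
position: [0.6321, 0.1553, 0.0211]
ee_rot: [0.0, 0.987, 0.158, 0.001]
contact_force: [-0.1, 0.6, -1.6]
width: 0.0388
gripper_force: 36.0
```

Emit:
send_rows([
  {"gripper":0.4,"linear":[0,0,-0.001],"delta_rot":[0,0,0]},
  {"gripper":0.4,"linear":[0,0,-0.002],"delta_rot":[0,0,0]},
  {"gripper":0.4,"linear":[0,0,-0.0027],"delta_rot":[0,0,0]},
  {"gripper":0.4,"linear":[0,0,-0.0034],"delta_rot":[0,0,0]},
  {"gripper":0.4,"linear":[0,0,-0.0034],"delta_rot":[0,0,0]},
])

```text
clock: 28.3
position: [0.6316, 0.1556, 0.0172]
ee_rot: [0.0, 0.987, 0.158, 0.0]
contact_force: [-0.3, 0.6, 1.9]
width: 0.039
gripper_force: 36.4
```

Emit:
send_rows([
  {"gripper":0.2,"linear":[0,0,0],"delta_rot":[0,0,0]},
  {"gripper":-0.2,"linear":[0,0,0],"delta_rot":[0,0,0]},
  {"gripper":-1,"linear":[0,0,0],"delta_rot":[0,0,0]},
  {"gripper":-1,"linear":[0,0,0.0],"delta_rot":[0,0,0]},
  {"gripper":-1,"linear":[0,0,0.04],"delta_rot":[0,0,0]},
  {"gripper":-1,"linear":[0,0,0.085],"delta_rot":[0,0,0]},
  {"gripper":-1,"linear":[-0.02,-0.02,0.125],"delta_rot":[0,0,0]},
  {"gripper":-1,"linear":[-0.05,-0.05,0.16],"delta_rot":[0,0,0]},
])

```text
clock: 29.1
position: [0.5857, 0.1086, 0.1761]
ee_rot: [0.0, 0.987, 0.159, 0.002]
contact_force: [0.1, -0.3, 0.9]
width: 0.0848
gripper_force: 0.0
```

Emit:
send_rows([
  {"gripper":-1,"linear":[-0.03,-0.03,0.03],"delta_rot":[0,0,0]},
  {"gripper":-1,"linear":[-0.06,-0.06,0.06],"delta_rot":[0,0,0]},
  {"gripper":-1,"linear":[-0.09,-0.09,0.09],"delta_rot":[0,0,0]},
  {"gripper":-1,"linear":[-0.12,-0.1,0.12],"delta_rot":[0,0,0]},
  {"gripper":-1,"linear":[-0.15,-0.1,0.15],"delta_rot":[0,0,0]},
  {"gripper":-1,"linear":[-0.15,-0.1,0.18],"delta_rot":[0,0,0]},
  {"gripper":-1,"linear":[-0.15,-0.1,0.18],"delta_rot":[0,0,0]},
])

```text
clock: 29.8
position: [0.4353, 0.0078, 0.3583]
ee_rot: [0.002, 0.987, 0.158, 0.005]
contact_force: [-0.4, 0.5, 0.1]
width: 0.0854
gripper_force: 0.0
```

Run:
```python
from h import *
wrist("w7");im=optics.get_image("scene");cv2.imwrite("pics/scene7.png",im["pixels"])
```

```text
29.8 [0.4353 0.0078 0.3583] 0.08543028120778907
```

View pics/w7.png

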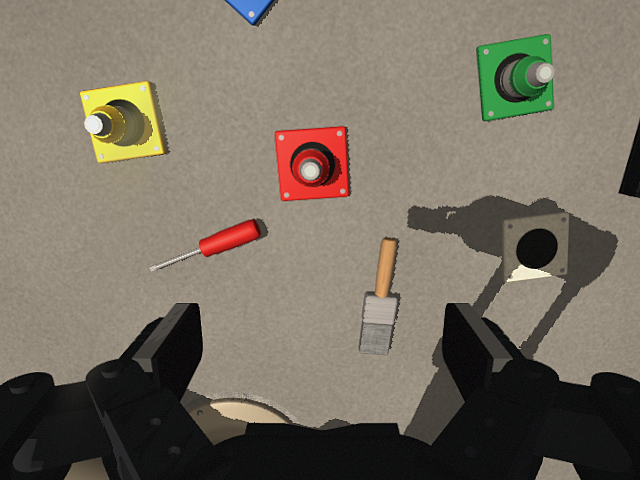

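View pics/scene7.png

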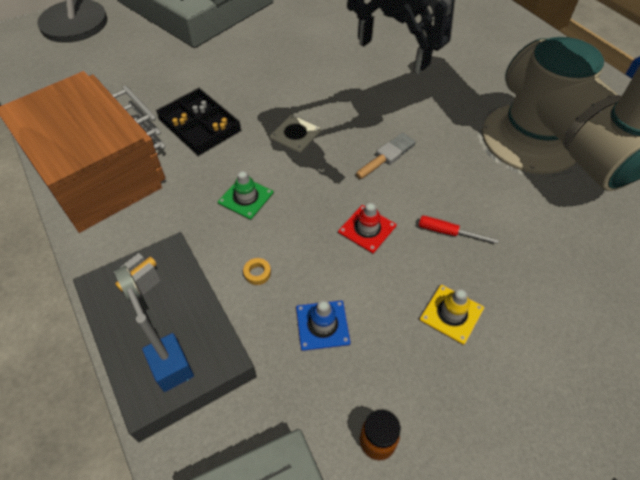

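The scene view shows all four upright and centred on their own colours: green (245,190), red (369,220), blue (323,318), yellow (456,306). The white pad is empty at (296,131), and the ring is still at (257,270).

```bash
python3 -c "from h import *; print(sign_off())"
```

```text
the job is handed in; nothing more can be done
None
```

All four objectives now stand upright in the middle of the rests of their own colour, the white pad is empty, the ring gauge was left where it lay, and the job was handed in at about 30 s on the robot's clock.

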